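# Prise the split ring off the dust-filter cover

### The arm

A 6-joint arm with a two-finger parallel gripper is mounted at the origin on the work surface. World frame = base frame: x ahead of the robot, y to its left, z up, the work surface at z = 0. Lengths are in mm, angles in rad, forces in N, time in s.
With the tool pointing down it reaches from about 425 to 925 mm from the base axis. Payload 12.5 kg.
Tool frame: the origin (TCP) lies midway between the tips of the shut fingers; the grasp point (between the pads) lies env.tcp_to_grasp behind it (env.tcp_to_grasp is the distance from the TCP to the grasp point, in mm); z points along the fingers, y is the line along which they close (so a half turn about z gives the same grasp; the last joint's range is limited). The gripper opens to 85 mm and grips with 20 to 120 N. Pads are 22 mm wide; open, the fingers measure 114 mm over their backs; the gripper's body (76 mm by 85 mm) begins 54 mm behind the grasp point. The pads swing forward as they close: fully open they stand 13 mm farther back than shut.
Start: joints at [1.076, 0.491, 1.559, -0, 1.092, -0.106], TCP at [236.908, 578.376, 231.327] pointing down, gripper open.
Joint ranges: [-3.1, 3.1], [-0.84, 2.19], [0.05, 2.79], [-1.13, 4.28], [0.06, 2.93], [-2.69, 2.69]. Speed limits (rad/s): [2.22, 2.22, 2.79, 3.14, 3.14, 3.14].

### API

Orientations are given as a 3x3 rotation matrix whose columns are the frame's x, y, z axes.
In Python, from station import env gives the robot as it stands.
- The arm moves only by the shell command python3 -m inch 'ROWS' [FORCE]. ROWS is text: rows parted by semicolons, each of 5 numbers parted by spaces: the shift along the tool's x, y, z in mm, then the turn about the tool's z in rad, then the opening, from 0 (shut) to 1 (fully open). A call has 1 to 5 rows; each row shifts and turns the commanded pose from where the row before left it, along the tool's axes as they then stand; what a row does not reach is not made up. A row lasts 1/8 s, in which the tool goes at most 62.5 mm and 10.7 degrees, less where a joint would pass 70% of its speed; a pose out of reach is approached as far as the arm can. A call is refused whole if a number of a shift passes 62.5 or a number of a turn 0.188, either way. A call with a gripper value outside its range is refused whole. The fingers move at their own pace and stop on an object; FORCE is the grip in N (left out, the last holds). Time passes only in rows, so rows that do not move let the fingers close. It gives the time, the measured TCP pose, the force, the opening and the grip force at its end, in the units of the state.
- env.observe(): the state, without advancing time (a new reading comes with each control period).
- env.camera(name): name is "scene" or "top"; returns (picture, depth): 384x512x3 uint8, red, green, blue; 384x512 float32, mm along the optical axis (not along the pixel's ray), 0 where there is no reading.
- env.get_calibration(name): a dict with "fx", "fy", "cx", "cy" (pixels), "dist_coeffs" ([k1, k2, p1, p2, k3] as OpenCV has them; the pictures are not rectified), "rvec" (rotation vector, rad) and "tvec" (3), from world to camera coordinates, as OpenCV has them. Camera axes: x right, y down, z forward; pixel columns grow to the right and rows downward; lengths in mm; the calibration is good to about 2 mm. A picture is of the moment at which its call begins. get_calibration takes no time and is no camera call.
- env.hand_in(): hands the job in; it is judged then, once.
The state is a dict: "t": time; "q": joint angles; "joint_vel": joint speeds; "tau": joint torques, N m; "tcp_pos": TCP position; "tool_rot": TCP orientation; "force": force on the tool from outside, world axes, zero at the start; "torque": the same for the moment, N m; "gripper_width": opening from 0.0 (shut) to 1.0 (fully open); "gripper_force": force on a finger pad.
Only numpy, scipy, OpenCV 4.12 (cv2) and the standard library are available. Lean on these libraries where they do the work, as an engineer would, in place of code of your own. Each camera call takes 0.05 s, during which the arm holds its last target. There are 200 camera calls.

### The job

The dust filter is to be opened: with the cranked pick, not your fingers, prise up the end of the split ring that lies across the slot in the housing, lift it above the rim and leave it lying on the rim so that it cannot drop back into its groove. Put the pick back in its rest the way it lay, then take the ring off with the gripper and set it down (do not drop it) flat in about the middle of the blue tray, leaving the other things on the bench alone.

Things in the scene. Friction and masses are not known exactly. Their poses are not given: they have to be found in the camera images.
- housing: Round green dust-filter housing, fixed, 177 mm across, black duct stub on its -x side. Origin: centre of its underside, on the bench, z up. Flat rim (radius 67 to 88 mm), top at 56 mm, around a round recess 6 mm deep (floor = yellow cover at 50 mm): the groove of the split ring; inside the ring it is open. A pry slot runs out along its +x axis.
- slot (a point): Point on the centre line of the pry slot at rim-top height, 59 mm from the housing's axis along its +x. The straight slot, 21 mm wide, dark inside, runs along the housing's +x axis from 1 mm beyond the centre outwards, under the ring and right through the rim; its floor is 38 mm above the bench, 12 mm below the ring's underside.
- ring: Split retaining ring, flat steel, rigid, loose, 110 to 200 g: 130 mm outside, band 12 mm wide, 6 mm thick, one 20 mm gap. Starts in the housing's recess flush with the rim, 2 mm play all round. Origin: ring's centre on its underside, z up; x axis through the end lying across the slot (that end stops 9 degrees past the x axis on the +y side; the other end is at 29 degrees).
- ring_end (a point): Middle of the ring's band (half its thickness) close to the end that lies across the slot, 58 mm from the ring's centre along the ring's x axis.
- pick: Cranked pick, loose, 120 to 190 g, balances about 20 mm ahead of its origin. Dark wooden handle 110 long (x -60 to 50), 22 wide, 22 high; origin in its underside, x along it towards the tip, z up. From its front a steel shank turns straight down as an 8 mm square neck (x 62 to 70) and ends in a flat toe pointing along +x. Starts lying in the rest.
- pick_toe (a point): Front edge of the pick's toe, on its upper face: 94 mm ahead of and 50 mm below the pick's origin. The toe is 12 mm wide, 5 mm thick and reaches 24 mm beyond the front of the neck (x 70 to 94).
- rest: Light wooden rest for the pick, fixed: base 115 x 60 x 12 mm, two U-shaped saddles 12 mm thick, 42 mm behind and 38 mm ahead of its origin (centre of its underside, on the bench; x along the pick). Seats 65 mm high, 30 mm wide between cheeks 12 mm higher. The pick lies with its origin 65 mm above the rest's, same x axis; the handle is free between the saddles.
- tray: Shallow blue square tray, fixed to the bench, 200 by 200 mm outside, walls 5 mm thick and 20 mm high, floor 5 mm above the bench. Origin at the centre of its underside.
- cork_block: Bystander: cork sanding block 55 x 95 x 30 mm; origin in the middle of its underside (as it lies). Leave alone.
- thumb_plane: Bystander: small brass plane with a wooden knob, 70 mm long; origin in the middle of its underside (as it lies). Leave alone.
- varnish_jar: Bystander: amber varnish jar, 60 mm wide, 80 mm high; origin in the middle of its underside (as it lies). Leave alone.
- glue_bottle: Bystander: white glue bottle, 56 mm wide, 150 mm high; origin in the middle of its underside (as it lies). Leave alone.
- brush: Bystander: brush lying flat; origin in the middle of its underside (as it lies). Leave alone.
- bridge_blank: Bystander: flat maple violin bridge blank 70 x 45 x 8 mm; origin in the middle of its underside (as it lies). Leave alone.
- hammer: Bystander: hammer lying flat; origin in the middle of its underside (as it lies). Leave alone.
Not all that is in view belongs to the job. There is more than one size of the pick; the one meant has the size given above.

How it is judged (in metres and radians):
On the way, in this order (a step that is already met when the one before it is completed fails the run):
1. the end of the ring at the slot is raised above the rim by the pick, with no finger on the ring (z of ring_end in the frame of housing above 0.06 m and horizontal distance between ring and housing below 0.04 m and contact force between pick and ring above 0.15 N and contact force between the fingers and ring below 0.1 N), for 0.1 s.
2. the ring is set down in the tray by the fingers, not dropped (contact force between the fingers and ring above 0.5 N and horizontal distance between ring and tray below 0.06 m and z of ring in the frame of tray below 0.025 m), for 0.02 s.
At the end, for the whole second after the job is handed in: The ring lies flat (within 0.08 rad) and still on the tray floor with its centre within 45 mm of the tray's centre along each tray side; the pick lies still and level in its rest, handle on both seats, within 20 mm lengthwise of where it lay (x of ring in the frame of tray between -0.045 and 0.045 m and y of ring in the frame of tray between -0.045 and 0.045 m and z of ring in the frame of tray below 0.01 m and angle between ring's own z axis and vertical below 0.08 rad and linear speed of each of ring, pick below 0.02 m/s and x of pick in the frame of rest between -0.02 and 0.02 m and y of pick in the frame of rest between -0.012 and 0.012 m and z of pick in the frame of rest between 0.06 and 0.07 m and angle between pick's own z axis and vertical below 0.12 rad); the robot touches nothing.
It fails at once if the fingers touch the ring while it still lies fully in its groove (contact force between the fingers and ring above 0.5 N and z of ring_end in the frame of housing below 0.0545 m and horizontal distance between ring and housing below 0.006 m).
It fails at once if a bystander is moved more than 30 mm (distance of any of cork_block, thumb_plane, varnish_jar, glue_bottle, brush, bridge_blank, hammer from where it was at the start of the episode above 0.03 m).
It also fails if it takes over 72 s, if anything falls off the work surface, if the arm or the gripper's body presses on something with over 40 N, if the wrist force passes 120 N, or if a joint passes its speed limit or range.

## Working session

There is one attempt and no reset: what is moved stays moved. The work goes in short steps, Python scripts to look and compute and a shell command to move; the robot and the scene stay as the last step left them, time stands still between calls to the robot, and variables do not carry over. Pictures are saved under pics/ and viewed, at most 10 in all, crops included, and the job is handed in when it is done.

```bash
ls; mkdir -p pics
cat > h.py <<'E'
import numpy as np, cv2
from station import env
def grab(n):
    im,d=env.camera(n); np.savez('pics/%s.npz'%n,im=im,d=d); return im,d
def cloud(n,d):
    c=env.get_calibration(n); K=np.array([[c['fx'],0,c['cx']],[0,c['fy'],c['cy']],[0,0,1.]])
    h,w=d.shape; u,v=np.meshgrid(np.arange(w),np.arange(h))
    p=cv2.undistortPoints(np.stack([u,v],-1).reshape(-1,1,2).astype(float),K,np.array(c['dist_coeffs'],float)).reshape(h,w,2)
    P=np.dstack([p[...,0]*d,p[...,1]*d,d]); R=cv2.Rodrigues(np.array(c['rvec'],float))[0]
    W=(P-np.array(c['tvec'],float).reshape(3))@R; W[d==0]=np.nan; return W
E
python3 - <<'E'
from h import *
for n in('scene','top'):
    im,d=grab(n); cv2.imwrite('pics/%s0.png'%n,cv2.resize(im[...,::-1],(800,600)))
s=env.observe(); print(s['t'],s['tcp_pos'],np.round(s['tool_rot'],3),env.tcp_to_grasp,s['gripper_width'])
E
```

```text
pics
0.1 [236.81568602 578.18224908 230.7637471 ] [[-0.925  0.379 -0.   ]
 [ 0.379  0.925 -0.001]
 [ 0.    -0.001 -1.   ]] 18.700000000000003 0.9998782387435868
```

View pics/top0.png

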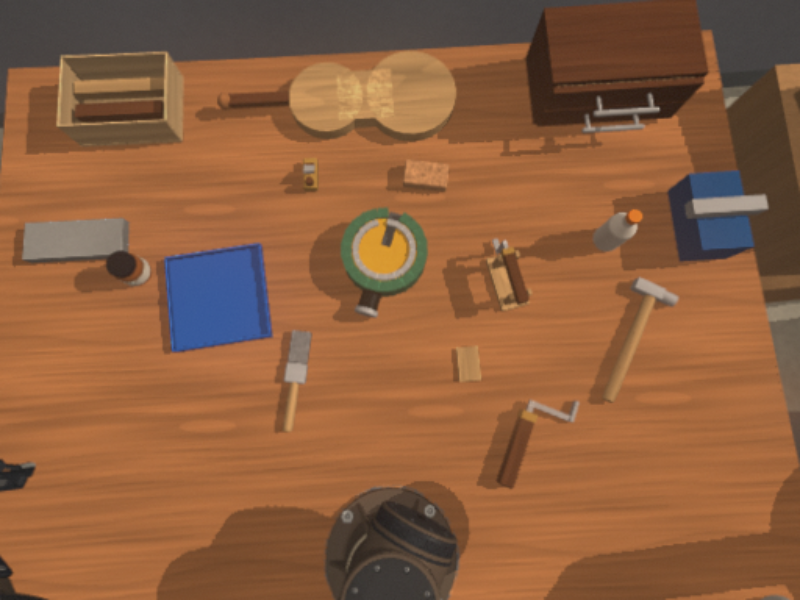

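View pics/scene0.png

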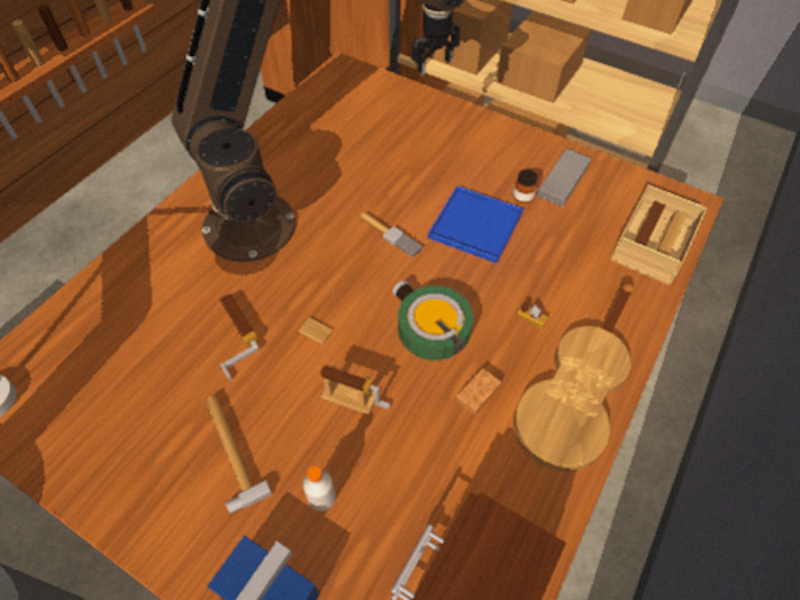

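Top picture: housing (385,250), tray (218,297). There are two picks. One lies in the rest at (510,275). The other lies on its side on the bench at (520,450) and looks larger. The one in the rest fits the description, so I'll measure it and confirm it in a crop.

Run:
```python
from h import *
im=np.load('pics/top.npz')['im']
c=im[120:320,205:385]; cv2.imwrite('pics/crop1.png',cv2.resize(c[...,::-1],(540,600),interpolation=cv2.INTER_CUBIC))
d=np.load('pics/top.npz')['d']; W=cloud('top',d); x,y,z=W[...,0],W[...,1],W[...,2]
# bench offset
print('bench z',np.nanmedian(z[200:300,60:100]),np.nanmedian(z[290:300,220:300]))
hsv=cv2.cvtColor(im,cv2.COLOR_RGB2HSV)
def near(u,v,r): 
    m=np.zeros(d.shape,bool); m[int(v-r):int(v+r),int(u-r):int(u+r)]=1; return m
g=near(246,160,34)&(hsv[...,0]>50)&(hsv[...,0]<90)&(hsv[...,1]>80)&(abs(z-56)<5)
ye=near(246,160,34)&(hsv[...,0]<28)&(hsv[...,0]>18)&(hsv[...,1]>180)&(abs(z-50)<5)
for n,m in(('rim',g),('yel',ye)):
    p=W[m]; (a,b),r=cv2.minEnclosingCircle(p[:,:2].astype(np.float32)); print(n,m.sum(),a,b,r,np.median(p[:,2]))
b=near(139,190,45)&(hsv[...,0]>100)&(hsv[...,0]<125)&(hsv[...,1]>150)&(z<40)
p=W[b][:,:2].astype(np.float32); print('tray',cv2.minAreaRect(p),np.percentile(W[b][:,2],[5,50,95]))
pk=near(326,176,28)&(z>8)
p=W[pk]; print(pk.sum())
for lo,hi in((70,95),(5,20)):
    q=p[(p[:,2]>lo)&(p[:,2]<hi)]; print(lo,len(q),cv2.minAreaRect(q[:,:2].astype(np.float32)),np.median(q[:,2]))
```

```text
bench z -0.36755941168881995 -1.2950451655684971
rim 90 590.3159790039062 -18.812076568603516 84.33888244628906 55.35507463598172
yel 471 601.5890502929688 -20.590375900268555 55.34372329711914 49.33349918288936
tray ((519.8054809570312, 330.1153259277344), (190.70558166503906, 197.99386596679688), 5.655664920806885) [ 1.11298901  4.81167587 10.42737824]
739
70 358 ((525.2018432617188, -271.9269104003906), (130.0170440673828, 44.1324577331543), 11.678814888000488) 84.9141783229133
5 293 ((537.0996704101562, -267.51629638671875), (150.60337829589844, 58.938053131103516), 13.248714447021484) 11.689103738854765
```

View pics/crop1.png

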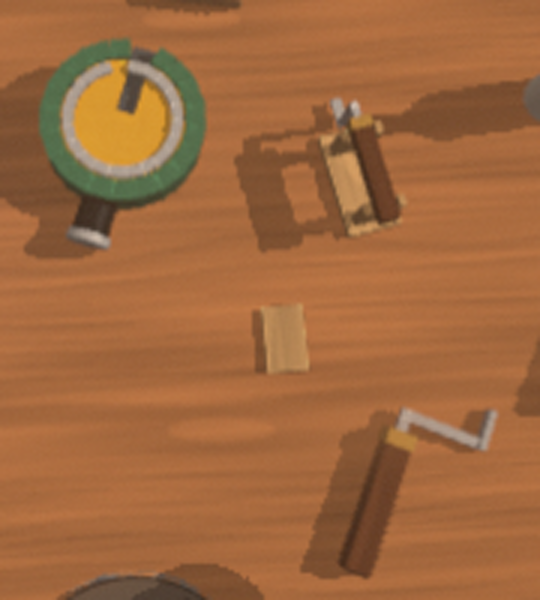

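The crop confirms it: the pick in the rest at crop (375,165), with neck and toe at (345,110), has a handle of about 110 mm. The one at (375,500) is longer and cranked differently. The ring's gap is at crop (118,68) and the slot runs from (128,108) to (145,50). Next I'll refine the poses.

```bash
cat > m.py <<'E'
from h import *
from scipy.optimize import least_squares
def fit(p,r):
    return least_squares(lambda c:np.hypot(p[:,0]-c[0],p[:,1]-c[1])-r,p[:,:2].mean(0),loss='soft_l1',f_scale=3).x
def rect(p): return cv2.minAreaRect(p[:,:2].astype(np.float32))
def pca(p):
    q=p[:,:2]-p[:,:2].mean(0); v=np.linalg.svd(q,full_matrices=0)[2][0]; v*=np.sign(v[0]); return np.degrees(np.arctan2(v[1],v[0]))
E
python3 - <<'E'
from m import *
for n in('top','scene'):
    f=np.load('pics/%s.npz'%n); im,d=f['im'],f['d']; W=cloud(n,d); hsv=cv2.cvtColor(im,cv2.COLOR_RGB2HSV)
    H,S,V=[hsv[...,i].astype(int) for i in range(3)]; x,y,z=W[...,0],W[...,1],W[...,2]
    c=np.array([596,-21.]); 
    for it in range(3):
        r=np.hypot(x-c[0],y-c[1])
        o=(r<105)&(z>52)&(z<60)
        g=o&(H>45)&(H<95)&(S>60); p=W[g]; rr=r[g]
        c2=fit(p[(rr>66)&(rr<92)],77.5)
        c=c2
    gray=(r<70)&(z>46)&(z<62)&(S<70)&(V>90)
    print(n,'rim',c2,'n',g.sum(),'z',np.median(p[:,2]),'r pct',np.percentile(rr,[3,50,97]))
    print(' ring',gray.sum(),fit(W[gray],59),np.median(W[gray][:,2]))
    sl=(r<90)&(z<46)&(z>30)&(x>c[0]-5); 
    q=W[sl]-[*c,0]; print(' slot',sl.sum(),q.mean(0),np.degrees(np.arctan2(q[:,1].mean(),q[:,0].mean())),pca(q))
    # pick handle
    near=(abs(x-527)<110)&(abs(y+272)<70)
    br=near&(z>80)&(z<94)&(S>90)
    p=W[br]; print(' handle',br.sum(),rect(p),pca(p),p.mean(0),'S',np.median(S[br]))
    st=near&(z>10)&(S<70)&(x>560); print(' steel',st.sum(),W[st].mean(0),np.nanmax(x[st]),np.nanmin(z[st]))
    ba=near&(z>6)&(z<16)&(V>90); print(' base',ba.sum(),rect(W[ba]))
    b=(abs(x-520)<130)&(abs(y-330)<130)&(H>100)&(H<125)&(S>150); t=W[b&(z>14)]
    print(' tray',rect(W[b]),'wall',len(t),rect(t) if len(t)>5 else 0)
E
```

```text
top rim [591.12878144 -18.86894281] n 695 z 55.41084474202813 r pct [69.78455257 78.07788446 85.87358012]
 ring 356 [591.87946126 -18.92437796] 55.16596862813745
 slot 142 [ 42.48028651 -11.95231777  38.99517109] -15.714558637267075 -28.52759583504746
 handle 268 ((515.3541870117188, -270.8844299316406), (111.07115936279297, 27.4011173248291), 10.967836380004883) 10.984113688936711 [ 515.51618123 -272.54718018   85.72695624] S 157.5
 steel 41 [ 589.48260013 -257.44398035   39.86246236] 609.1464183652122 10.918721484818171
 base 305 ((511.6913146972656, -267.6319885253906), (197.98641967773438, 60.87699508666992), 19.030961990356445)
 tray ((519.8054809570312, 330.1153259277344), (190.70558166503906, 197.99386596679688), 5.655664920806885) wall 116 ((518.6411743164062, 329.8773498535156), (189.0373992919922, 198.0135955810547), 5.392335414886475)
scene rim [594.7743682  -22.84476199] n 471 z 56.26654589030209 r pct [68.08731151 77.62978382 86.74993205]
 ring 283 [593.89572543 -22.7233277 ] 56.059357708927806
 slot 166 [ 45.41699662 -28.18732857  39.11190566] -31.825141178341898 82.85229566443711
 handle 223 ((525.2086181640625, -279.032958984375), (124.95001220703125, 39.8641357421875), 16.130727767944336) 11.08851411934028 [ 520.41014229 -275.43305109   86.75654301] S 194.0
 steel 50 [ 590.96865209 -263.18122111   38.34356564] 612.3958511954335 12.407822838798836
 base 326 ((528.81640625, -266.25396728515625), (210.57095336914062, 137.7549285888672), 3.37457537651062)
 tray ((526.8013305664062, 330.3461608886719), (198.16317749023438, 208.8541259765625), 5.063111782073975) wall 180 ((527.2245483398438, 328.21875), (197.40826416015625, 202.55642700195312), 5.778865814208984)
```

Run:
```python
from m import *
for n,c in(('top',(591.1,-18.9)),('scene',(594.8,-22.8))):
    f=np.load('pics/%s.npz'%n); im,d=f['im'],f['d']; W=cloud(n,d); hsv=cv2.cvtColor(im,cv2.COLOR_RGB2HSV)
    H,S,V=[hsv[...,i].astype(int) for i in range(3)]; x,y,z=W[...,0],W[...,1],W[...,2]
    r=np.hypot(x-c[0],y-c[1]); a=np.degrees(np.arctan2(y-c[1],x-c[0]))
    g=(r>69)&(r<84)&(H>45)&(H<95)&(S>60)&(z>52)
    h=np.histogram(a[g],np.arange(-60,40,4))[0]; print(n,'green from -60 by 4',h)
    st=(r>98)&(r<135)&(z>25)&(abs(y-c[1])<80)&(x<c[0]); print(' stub',st.sum(),180-abs(np.median(a[st])),np.degrees(np.arctan2(-np.mean(y[st]-c[1]),-np.mean(x[st]-c[0]))),z[st].mean())
    gr=(r>54)&(r<64)&(z>46)&(S<70)&(V>90); h=np.histogram(a[gr],np.arange(-60,40,4))[0]; print(' ring',h)
    dk=(r>8)&(r<48)&(z<46)&(z>30); q=W[dk]-[*c,0]; print(' inner slot',dk.sum(),q.mean(0),np.degrees(np.arctan2(q[:,1].mean(),q[:,0].mean())))
```

```text
top green from -60 by 4 [6 6 8 6 6 5 6 3 0 0 0 0 0 7 7 5 7 6 8 5 7 7 5 8]
 stub 148 19.222238822618237 -19.457010978076177 39.93436766018756
 ring [3 4 4 2 4 5 5 3 4 4 3 4 2 0 0 0 0 2 3 3 3 4 5 2]
 inner slot 97 [19.19578856 -6.21688123 40.15348149] -17.94542433793859
scene green from -60 by 4 [6 4 3 6 6 6 4 1 0 0 0 0 0 6 6 2 6 4 7 5 3 9 1 6]
 stub 98 18.407296145790326 -19.18323589071176 40.13623355863389
 ring [2 2 4 2 3 3 4 2 4 2 2 2 1 0 0 0 0 1 4 1 2 3 1 3]
 inner slot 62 [17.92683657  1.31843483 40.75681441] 4.206263255918888
```

```bash
cat > g.py <<'E'
import sys
from h import *
def go(x,y,z,yaw):
    s=env.observe(); R=np.array(s['tool_rot']); d=R.T@(np.array([x,y,z])-s['tcp_pos'])
    cur=np.degrees(np.arctan2(R[1,0],R[0,0])); t=-((yaw-cur+180)%360-180)
    print('t %.2f tcp %s yaw %.1f | shift %s turn %.3f | w %.3f gf %.1f F %s'%(s['t'],np.round(s['tcp_pos'],1),cur,np.round(d,1),np.radians(t),s['gripper_width'],s['gripper_force'],np.round(s['force'],1)))
if __name__=='__main__': go(*map(float,sys.argv[1:]))
E
python3 -m inch '0 0 0 -0.146 1;0 0 0 -0.146 1;0 0 0 -0.146 1;0 0 0 -0.146 1;0 0 0 0 1' 120
python3 g.py 530 -271 150 191
```

```text
t: 0.72
tcp_pos: [236.8, 578.3, 231.0]
tool_rot: [[-0.981, -0.193, -0.0], [-0.193, 0.981, -0.0], [0.0, -0.0, -1.0]]
force: [-0.2, 0.8, 0.6]
gripper_width: 1.0
gripper_force: 0.0
t 0.72 tcp [236.8 578.3 231. ] yaw -168.9 | shift [-123.8 -889.9   81.3] turn 0.002 | w 1.000 gf 0.0 F [-0.2  0.8  0.6]
```

```bash
python3 -m inch '-25 -55 0 0 1;-25 -55 0 0 1;-25 -55 0 0 1;-25 -55 0 0 1;-24 -55 0 0 1' >/dev/null
python3 -m inch '0 -60 0 0 1;0 -60 0 0 1;0 -60 0 0 1;0 -60 0 0 1;0 -60 0 0 1' >/dev/null
python3 -m inch '0 -60 0 0 1;0 -60 0 0 1;0 -60 0 0 1;0 -60 0 0 1;0 -60 0 0 1' >/dev/null
python3 g.py 530 -271 150 191
```

```text
t 2.60 tcp [ 528.3 -258.   231.2] yaw -169.1 | shift [  0.8 -13.1  81.2] turn -0.001 | w 0.997 gf 0.0 F [ 0.7  0.5 -0.2]
```

```bash
python3 -m inch '0 -13 40 0 1;0 0 50 0 1;0 0 30 0 1;0 0 0 0 1'
python3 g.py 530 -271 56 191
python3 - <<'E'
from h import *
im,d=grab('scene'); im2,d2=grab('top')
a=cv2.resize(im[195:285,180:270,::-1],(400,400),interpolation=3);b=cv2.resize(im2[130:220,280:370,::-1],(400,400),interpolation=3)
cv2.imwrite('pics/a1.png',np.hstack([a,b]))
E
```

```text
t: 3.1
tcp_pos: [530.0, -268.3, 109.4]
tool_rot: [[-0.982, -0.191, -0.003], [-0.191, 0.982, 0.002], [0.003, 0.003, -1.0]]
force: [0.4, -0.0, -0.1]
gripper_width: 1.002
gripper_force: 0.0
t 3.10 tcp [ 530.  -268.3  109.4] yaw -169.0 | shift [ 0.3 -2.9 53.4] turn 0.000 | w 1.002 gf 0.0 F [ 0.4 -0.  -0.1]
```

View pics/a1.png

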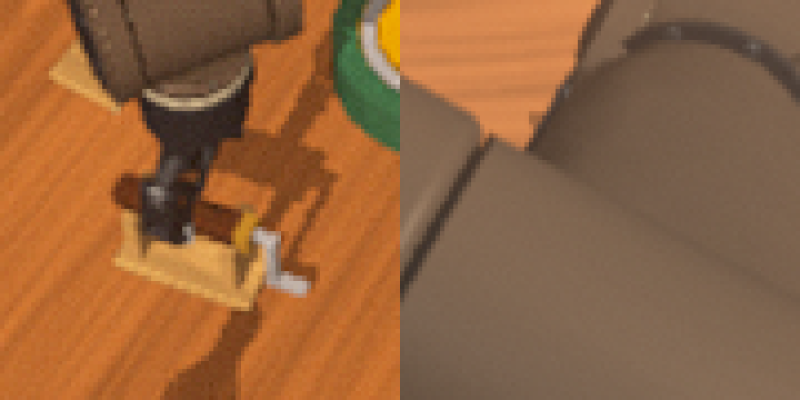

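The scene half shows the open fingers at (170,210) over the handle, which runs from (120,185) to (255,230), between the saddles. The arm hides the top view. I'll descend and grip.

```bash
python3 -m inch '0 -3 25 0 1;0 0 20 0 1;0 0 8 0 1;0 0 0 0 1'
python3 -m inch '0 0 0 0 0.1;0 0 0 0 0.1;0 0 0 0 0.1;0 0 0 0 0.1;0 0 0 0 0.1' 120
python3 g.py 530 -271 56 191
```

```text
t: 3.7
tcp_pos: [531.8, -271.8, 59.1]
tool_rot: [[-0.981, -0.194, 0.001], [-0.194, 0.981, -0.0], [-0.001, -0.001, -1.0]]
force: [0.2, -0.3, 1.0]
gripper_width: 0.996
gripper_force: 0.0
t: 4.32
tcp_pos: [531.6, -271.7, 58.9]
tool_rot: [[-0.981, -0.194, 0.001], [-0.194, 0.981, -0.0], [-0.001, -0.0, -1.0]]
force: [-0.8, 1.5, 5.7]
gripper_width: 0.235
gripper_force: 117.6
t 4.33 tcp [ 531.6 -271.7   58.9] yaw -168.8 | shift [1.4 1.  2.9] turn 0.003 | w 0.235 gf 117.6 F [-0.8  1.5  5.7]
```

```bash
python3 -m inch '0 0 -20 0 0.1;0 0 -40 0 0.1;0 0 -40 0 0.1;0 0 0 0.175 0.1;0 0 0 0.175 0.1'
python3 -m inch '0 0 0 0.175 0.1;0 0 0 0 0.1' | grep -E 'width|force'
python3 g.py 556 -8 160 161
```

```text
t: 4.95
tcp_pos: [531.3, -271.6, 158.8]
tool_rot: [[-0.987, 0.16, 0.001], [0.16, 0.987, -0.0], [-0.001, -0.0, -1.0]]
force: [0.5, 0.9, -1.3]
gripper_width: 0.238
gripper_force: 117.3
force: [-0.9, 0.5, -1.1]
gripper_width: 0.236
gripper_force: 117.3
t 5.20 tcp [ 531.2 -271.6  158.2] yaw 161.2 | shift [ 61.7 257.5  -1.8] turn 0.003 | w 0.236 gf 117.3 F [-0.9  0.5 -1.1]
```

```bash
python3 -m inch '12 51 0 0 0.1;12 51 0 0 0.1;12 51 0 0 0.1;12 51 0 0 0.1;13 53 0 0 0.1' >/dev/null; python3 -m inch '0 0 0 0 0.1;0 0 0 0 0.1'>/dev/null
python3 g.py 556 -8 88 161
python3 - <<'E'
from m import *
for n in('scene','top'):
    im,d=grab(n); W=cloud(n,d); hsv=cv2.cvtColor(im,cv2.COLOR_RGB2HSV); x,y,z=W[...,0],W[...,1],W[...,2]
    st=(hsv[...,1]<70)&(z>80)&(z<165)&(abs(x-610)<60)&(abs(y+25)<50)&(hsv[...,2]>90)
    p=W[st]; print(n,st.sum())
    low=p[p[:,2]<125]
    if len(low)>3: print(' toe',rect(low),np.median(low[:,2]),pca(low),low.mean(0))
    if n=='scene': cv2.imwrite('pics/b1.png',cv2.resize(im[150:250,220:330,::-1],(770,600),interpolation=3))
    else: cv2.imwrite('pics/b2.png',cv2.resize(im[100:220,190:310,::-1],(600,600),interpolation=3))
E
```

```text
t 6.08 tcp [556.9  -8.9 158.3] yaw 161.3 | shift [ 1.1  0.5 70.3] turn 0.005 | w 0.236 gf 117.9 F [-0.4 -0.6 -1.8]
scene 42
 toe ((620.537841796875, -30.777463912963867), (9.599580764770508, 27.839414596557617), 69.97430419921875) 114.1102525445963 -19.170281333761533 [619.06265634 -31.06484977 114.50980328]
top 0
```

View pics/b1.png

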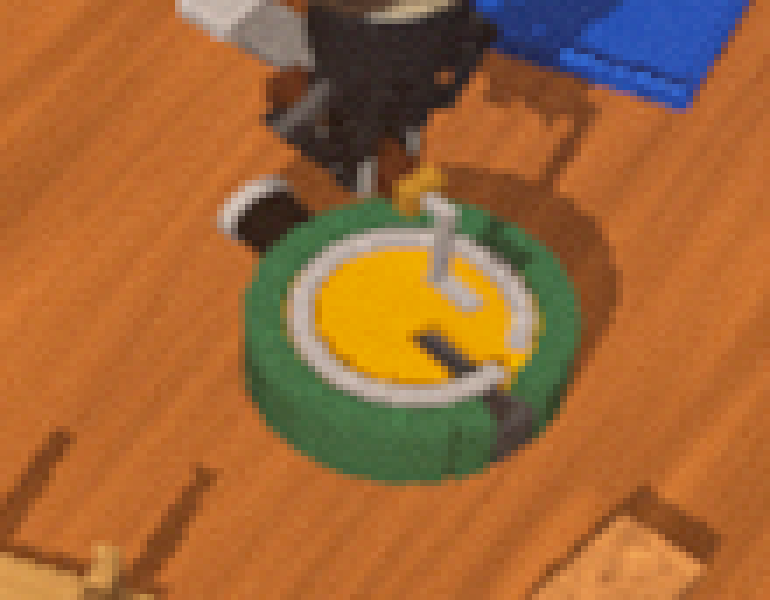

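Scene view: the toe is at (460,295), pointing along the slot. The slot is at (440,350) and the ring end at (490,375). In that camera the toe is aligned laterally to within about 1 mm, so I'll lower it into the slot.

```bash
python3 -m inch '0 0 30 0 0.1;0 0 20 0 0.1;0 0 10 0 0.1;0 0 6 0 0.1;0 0 4 0 0.1' | grep -E 'pos|force'
python3 -m inch '0 0 0 0 0.1;0 0 0 0 0.1' | grep -E 'pos|force'
python3 g.py 556 -8 88 161
```

```text
tcp_pos: [557.1, -9.1, 88.4]
force: [0.2, 0.3, -1.6]
gripper_force: 117.9
tcp_pos: [557.1, -8.7, 88.7]
force: [-0.3, 1.0, -1.3]
gripper_force: 117.9
t 7.05 tcp [557.1  -8.7  88.7] yaw 161.1 | shift [1.3 0.3 0.7] turn 0.002 | w 0.235 gf 117.9 F [-0.3  1.  -1.3]
```

Free of contact. Next I'll slide outward under the ring, in small steps.

```bash
python3 -m inch '-6 0 0 0 0.1;-6 0 0 0 0.1;-6 0 0 0 0.1;-6 0 0 0 0.1;0 0 0 0 0.1' | grep -E 'pos|force'
python3 -m inch '0 0 -4 0 0.1;0 0 -4 0 0.1;0 0 -4 0 0.1;0 0 0 0 0.1' | grep -E 'pos|force'
python3 - <<'E'
from m import *
im,d=grab('scene'); cv2.imwrite('pics/b3.png',cv2.resize(im[150:250,220:330,::-1],(770,600),interpolation=3))
E
```

```text
tcp_pos: [580.0, -16.7, 88.2]
force: [-0.3, 0.6, -2.0]
gripper_force: 117.9
tcp_pos: [579.6, -16.5, 100.7]
force: [-0.2, -0.2, -2.2]
gripper_force: 117.9
```

View pics/b3.png

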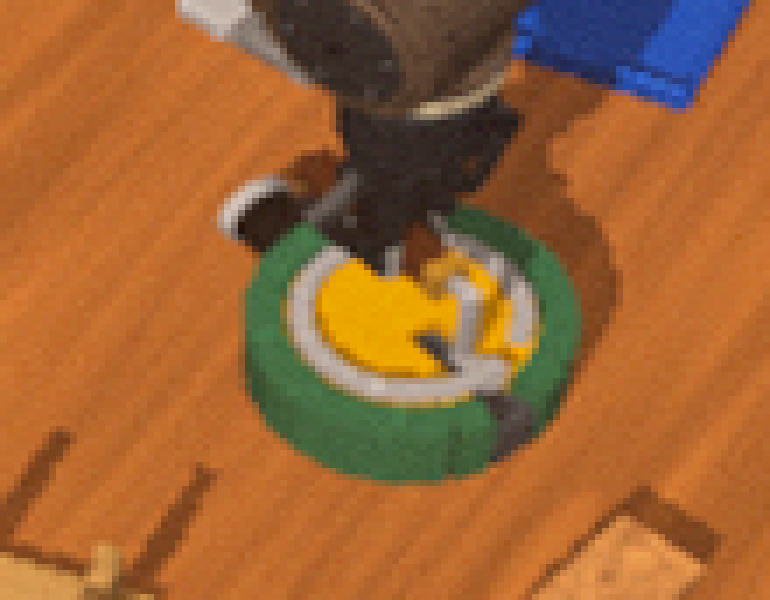

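The toe at (475,365) is under the ring end at (495,372), which is starting to rise. I'll keep lifting and hold.

```bash
python3 -m inch '0 0 -4 0 0.1;0 0 -4 0 0.1;0 0 -4 0 0.1;0 0 -2 0 0.1;0 0 0 0 0.1' | grep -E 'pos|force'
python3 - <<'E'
from m import *
im,d=grab('scene'); W=cloud('scene',d); hsv=cv2.cvtColor(im,cv2.COLOR_RGB2HSV); x,y,z=W[...,0],W[...,1],W[...,2]
c=(594.8,-22.8); r=np.hypot(x-c[0],y-c[1]); a=np.degrees(np.arctan2(y-c[1],x-c[0]))
for lo in range(-180,180,20):
    m=(r>52)&(r<68)&(hsv[...,1]<70)&(hsv[...,2]>90)&(a>=lo)&(a<lo+20)&(z<95); 
    if m.sum()>2: print(lo,m.sum(),np.round(np.median(z[m]),1),end=' | ')
E
```

```text
tcp_pos: [579.7, -16.5, 114.4]
force: [0.5, -0.4, -0.5]
gripper_force: 117.9
-180 9 59.6 | -160 11 62.0 | -140 11 65.5 | -120 12 68.3 | -100 15 69.8 | -80 14 74.2 | -60 14 75.8 | -40 18 78.8 | -20 9 76.8 | 0 7 74.0 | 20 14 75.7 | 40 14 71.7 | 60 17 64.9 | 80 7 63.4 | 140 9 55.5 | 160 15 57.1 |
```

Step 1 looks met: the ring top is at about 77 mm at the slot. Next I'll carry the ring outward.

```bash
python3 -m inch '-6 0 0 0 0.1;-6 0 0 0 0.1;-6 0 0 0 0.1;-6 0 0 0 0.1;0 0 0 0 0.1' | grep -E 'pos|force'
cat > r.py <<'E'
from m import *
def ring():
    im,d=grab('scene'); W=cloud('scene',d); hsv=cv2.cvtColor(im,cv2.COLOR_RGB2HSV); x,y,z=W[...,0],W[...,1],W[...,2]
    c=np.array([594.8,-22.8])
    m=(np.hypot(x-c[0],y-c[1])<100)&(hsv[...,1]<70)&(hsv[...,2]>90)&(z<88)&(z>48); p=W[m]
    for i in range(3):
        f=fit(p,59); rr=np.hypot(*(p[:,:2]-f).T); p=p[abs(rr-59)<9]
    A=np.c_[p[:,:2]-f,np.ones(len(p))]; pl=np.linalg.lstsq(A,p[:,2],rcond=None)[0]
    e=np.array([.9455,-.3256]); n=np.array([.3256,.9455])
    print('ring c',f,'rel along/lat',(f-c)@e,(f-c)@n,'plane',pl,'tilt along/lat deg',np.degrees(pl[:2]@e),np.degrees(pl[:2]@n),len(p))
    return im
if __name__=='__main__': ring()
E
python3 r.py
```

```text
tcp_pos: [602.8, -24.5, 114.2]
force: [-0.3, 0.1, -2.5]
gripper_force: 118.8
ring c [611.27655026 -28.01207112] rel along/lat 17.27562862616975 0.4367515174934322 plane [ 1.48863604e-01 -1.66851004e-02  6.62658673e+01] tilt along/lat deg 8.37568075394536 1.8732412260994908 224
```

```bash
python3 -m inch '0 0 5 0 0.1;0 0 5 0 0.1;0 0 5 0 0.1;0 0 4 0 0.1;0 0 3 0 0.1' | grep -E 'pos|force'
python3 -m inch '0 0 1 0 0.1;0 0 0 0 0.1' | grep -E 'pos|force'; python3 r.py
```

```text
tcp_pos: [602.3, -24.3, 92.0]
force: [-0.4, -0.2, -0.6]
gripper_force: 118.9
tcp_pos: [602.3, -24.3, 91.3]
force: [0.2, -0.1, -0.8]
gripper_force: 118.9
ring c [612.83828943 -29.29614034] rel along/lat 19.170345955266555 -0.2688336534599287 plane [ 5.56264594e-02 -2.64863894e-03  6.11328863e+01] tilt along/lat deg 3.0628727575514745 0.8942545962848754 229
```

The ring end rests on the rim, 19 mm outward. Withdrawing the pick.

```bash
python3 -m inch '8 0 0 0 0.1;8 0 0 0 0.1;8 0 0 0 0.1;8 0 0 0 0.1;0 0 0 0 0.1' | grep -E 'pos|force'
python3 -m inch '0 0 -10 0 0.1;0 0 -20 0 0.1;0 0 -40 0 0.1;0 0 0 0 0.1' | grep -E 'pos|force'; python3 r.py; python3 g.py 531.6 -271.7 160 191.2
```

```text
tcp_pos: [571.5, -13.7, 91.4]
force: [1.6, 0.1, -1.1]
gripper_force: 118.9
tcp_pos: [573.5, -14.2, 164.5]
force: [-0.1, -0.4, -1.5]
gripper_force: 118.9
ring c [612.52034855 -29.4074888 ] rel along/lat 18.90598790610248 -0.4776351710016993 plane [ 6.40315063e-02 -1.13276635e-02  6.10300836e+01] tilt along/lat deg 3.6801122958390704 0.5808848149121043 268
t 11.68 tcp [572.7 -14.  162.8] yaw 161.1 | shift [ -44.6 -257.1    2.8] turn -0.525 | w 0.239 gf 118.9 F [-0.5  0.6 -2.1]
```

```bash
python3 -m inch '-9 -51 0 0 0.1;-9 -51 0 0 0.1;-9 -51 0 0 0.1;-9 -51 0 0 0.1;-9 -53 0 0 0.1' >/dev/null; python3 -m inch '0 0 0 -0.175 0.1;0 0 0 -0.175 0.1;0 0 0 -0.175 0.1;0 0 0 0 0.1;0 0 0 0 0.1'>/dev/null; python3 g.py 531.6 -271.7 60 191.2
```

```text
t 12.93 tcp [ 531.3 -271.6  160.8] yaw -169.0 | shift [ -0.4  -0.3 100.8] turn -0.004 | w 0.238 gf 118.9 F [ 0.3  0.  -0.9]
```

```bash
python3 -m inch '0 0 40 -0.003 0.1;0 0 30 0 0.1;0 0 16 0 0.1;0 0 8 0 0.1;0 0 4 0 0.1' | grep -E 'pos|force'; python3 -m inch '0 0 2 0 0.1;0 0 0 0 0.1;0 0 0 0 0.1' | grep -E 'pos|force'; python3 g.py 531.6 -271.7 59 191.2
```

```text
tcp_pos: [531.7, -271.8, 63.5]
force: [-0.3, -0.6, -0.7]
gripper_force: 119.0
tcp_pos: [531.6, -271.7, 61.7]
force: [0.1, 0.4, -1.6]
gripper_force: 119.0
t 13.93 tcp [ 531.6 -271.7   61.7] yaw -168.6 | shift [-0.1  0.   2.7] turn 0.003 | w 0.234 gf 119.0 F [ 0.1  0.4 -1.6]
```

```bash
python3 -m inch '0 0 1.5 0 0.1;0 0 1.5 0 0.1;0 0 0 0 0.1' | grep -E 'pos|force'; python3 -m inch '0 0 0 0 0.35;0 0 0 0 0.6;0 0 0 0 1;0 0 0 0 1;0 0 0 0 1' | grep -E 'pos|force|width';  python3 -m inch '0 0 -10 0 1;0 0 -30 0 1;0 0 -50 0 1;0 0 -50 0 1;0 0 -40 0 1' | grep -E 'pos|force|width'
```

```text
tcp_pos: [531.4, -271.7, 58.9]
force: [-2.9, 0.7, 6.7]
gripper_force: 120.3
tcp_pos: [531.4, -271.7, 58.2]
force: [-0.9, 0.2, 0.4]
gripper_width: 1.001
gripper_force: 0.0
tcp_pos: [531.4, -271.6, 241.3]
force: [-0.1, -0.5, -0.5]
gripper_width: 0.999
gripper_force: 0.0
```

```bash
python3 -m inch '0 0 0 -0.157 1;0 0 0 -0.157 1;0 0 0 -0.157 1;0 0 0 -0.157 1;0 0 0 -0.157 1' >/dev/null;python3 -m inch '0 0 0 -0.157 1;0 0 0 0 1'|tail -1; python3 g.py 664.2 -52.5 130 245; python3 r.py
```

```text
gripper_force: 0.0
t 16.43 tcp [ 565.6 -157.9  211.8] yaw -126.4 | shift [-156.1  -13.2   54.6] turn -0.199 | w 0.996 gf 0.0 F [-0.1  0.5  0.8]
ring c [612.72916786 -29.37078381] rel along/lat 19.09147541473012 -0.3749390356018969 plane [ 9.10821582e-02 -1.74476454e-02  6.08183470e+01] tilt along/lat deg 5.259702938856025 0.753989654750836 242
```

```bash
python3 - <<'E'
from h import *
s=env.observe(); print(np.round(s['q'],3),np.round(s['tool_rot'],3),s['tcp_pos'],s['force'])
E
python3 -m inch '0 0 0 0 1;0 0 0 0 1' ; python3 -c "
from h import *
print(np.round(env.observe()['q'],3))"
```

```text
[-0.301  0.467  1.674 -0.235  1.011 -2.685] [[-0.585 -0.809 -0.056]
 [-0.789  0.584 -0.189]
 [ 0.186 -0.066 -0.98 ]] [ 565.80257657 -159.22265842  212.30414794] [0.10734107 0.35027777 0.02576123]
t: 16.73
tcp_pos: [565.6, -161.2, 212.3]
tool_rot: [[-0.588, -0.807, -0.056], [-0.788, 0.587, -0.189], [0.186, -0.067, -0.98]]
force: [-0.1, 0.4, 0.3]
gripper_width: 1.0
gripper_force: 0.0
[-0.304  0.467  1.673 -0.235  1.01  -2.685]
```

Joint 6 has reached its limit that way round. I'll turn the other way, a half turn, to reach the equivalent grasp.

```bash
for i in 1; do :; done
python3 -m inch '0 0 0 0.185 1;0 0 0 0.185 1;0 0 0 0.185 1;0 0 0 0.185 1;0 0 0 0.185 1' >/dev/null
python3 -m inch '0 0 0 0.185 1;0 0 0 0.185 1;0 0 0 0.185 1;0 0 0 0.185 1;0 0 0 0.185 1' >/dev/null
python3 -m inch '0 0 0 0.185 1;0 0 0 0.185 1;0 0 0 0.185 1;0 0 0 0.185 1;0 0 0 0.185 1' >/dev/null
python3 -m inch '0 0 0 0.185 1;0 0 0 0.185 1;0 0 0 0 1;0 0 0 0 1'
python3 g.py 664.2 -52.5 130 65
```

```text
t: 19.1
tcp_pos: [565.6, -160.5, 212.0]
tool_rot: [[0.586, 0.808, -0.056], [0.789, -0.585, -0.189], [-0.186, 0.066, -0.98]]
force: [-0.2, 0.2, 0.4]
gripper_width: 0.997
gripper_force: 0.0
t 19.10 tcp [ 565.6 -160.5  212. ] yaw 53.4 | shift [158.2  11.   54.3] turn -0.203 | w 0.997 gf 0.0 F [-0.2  0.2  0.4]
```

The limit left the tool tilted by 11° and the moves can't correct tilt directly. The opposite joint-6 limit should tilt it back the other way, so I'll go there and creep.

```bash
python3 -m inch '0 0 0 0.185 1;0 0 0 0.185 1;0 0 0 0.185 1;0 0 0 0.185 1;0 0 0 0.185 1' >/dev/null
python3 -m inch '0 0 0 0.185 1;0 0 0 0.185 1;0 0 0 0.185 1;0 0 0 0.185 1;0 0 0 0.185 1' >/dev/null
python3 -m inch '0 0 0 0.185 1;0 0 0 0.185 1;0 0 0 0.1 1;0 0 0 0 1' >/dev/null
cat > q.py <<'E'
from h import *
s=env.observe(); print(round(s['t'],2),np.round(s['q'],3),np.round(s['tcp_pos'],1),'z',np.round(np.array(s['tool_rot'])[:,2],3))
E
python3 q.py;python3 -m inch '0 0 0 0.15 1;0 0 0 0 1' >/dev/null; python3 q.py
```

```text
20.85 [-0.347  0.46   1.665 -0.197  1.016  2.682] [ 562.2 -178.5  217.7] z [-0.049 -0.16  -0.986]
21.1 [-0.417  0.449  1.662 -0.138  1.018  2.683] [ 553.3 -205.7  223.7] z [-0.032 -0.114 -0.993]
```

```bash
python3 -m inch '0 0 0 0.17 1;0 0 0 0 1' >/dev/null; python3 q.py;python3 -m inch '0 0 0 0.12 1;0 0 0 0 1' >/dev/null; python3 q.py
```

```text
21.35 [-0.497  0.437  1.67  -0.071  1.011  2.683] [ 539.1 -234.9  226.9] z [-0.007 -0.065 -0.998]
21.6 [-0.552  0.429  1.679 -0.023  1.005  2.684] [ 527.6 -253.7  227.5] z [ 0.013 -0.031 -0.999]
```

```bash
python3 -m inch '0 0 0 0.055 1;0 0 0 0 1' >/dev/null; python3 q.py; python3 g.py 664.2 -52.5 130 65
```

```text
21.85 [-0.579  0.427  1.684 -0.     1.002  2.684] [ 522.  -262.4  227.6] z [ 0.024 -0.016 -1.   ]
t 21.85 tcp [ 522.  -262.4  227.6] yaw -97.0 | shift [-226.8 -113.2   97.6] turn -2.827 | w 1.001 gf 0.0 F [ 0.5  0.6 -0.4]
```

Tilt is down to 1.6°. Now I'll turn back the long way, within range.

```bash
python3 -m inch '0 0 0 -0.18 1;0 0 0 -0.18 1;0 0 0 -0.18 1;0 0 0 -0.18 1;0 0 0 -0.18 1' >/dev/null
python3 -m inch '0 0 0 -0.18 1;0 0 0 -0.18 1;0 0 0 -0.18 1;0 0 0 -0.18 1;0 0 0 -0.18 1' >/dev/null
python3 -m inch '0 0 0 -0.18 1;0 0 0 -0.18 1;0 0 0 -0.18 1;0 0 0 -0.18 1;0 0 0 -0.18 1' >/dev/null
python3 -m inch '0 0 0 -0.127 1;0 0 0 0 1' >/dev/null
python3 q.py; python3 g.py 664.2 -52.5 130 65
```

```text
23.98 [-5.780e-01  4.270e-01  1.684e+00 -1.000e-03  1.002e+00 -1.420e-01] [ 522.3 -262.1  227.7] z [ 0.024 -0.016 -1.   ]
t 23.98 tcp [ 522.3 -262.1  227.7] yaw 65.0 | shift [250.3  37.3  97.6] turn 0.000 | w 1.000 gf 0.0 F [ 0.5 -0.2 -0.4]
```

```bash
python3 -m inch '50 7 0 0 1;50 7.5 0 0 1;50 7.5 0 0 1;50 7.5 40 0 1;50 7.5 57 0 1' >/dev/null; python3 -m inch '0 0 0 0 1;0 0 0 0 1' >/dev/null
python3 g.py 664.2 -52.5 57.5 65
python3 - <<'E'
from r import *
im=ring(); cv2.imwrite('pics/c1.png',cv2.resize(im[150:250,220:330,::-1],(770,600),interpolation=3))
E
```

```text
t 24.85 tcp [657.6 -61.8 142.5] yaw 64.9 | shift [11.6 -0.4 85. ] turn -0.001 | w 1.004 gf 0.0 F [ 0.1 -0.   1.1]
ring c [612.06263026 -29.80412671] rel along/lat 18.602360566400574 -1.0016893882647508 plane [ 7.01524137e-02 -1.48914826e-02  6.08761196e+01] tilt along/lat deg 4.078186039441624 0.502010097258336 203
```

View pics/c1.png

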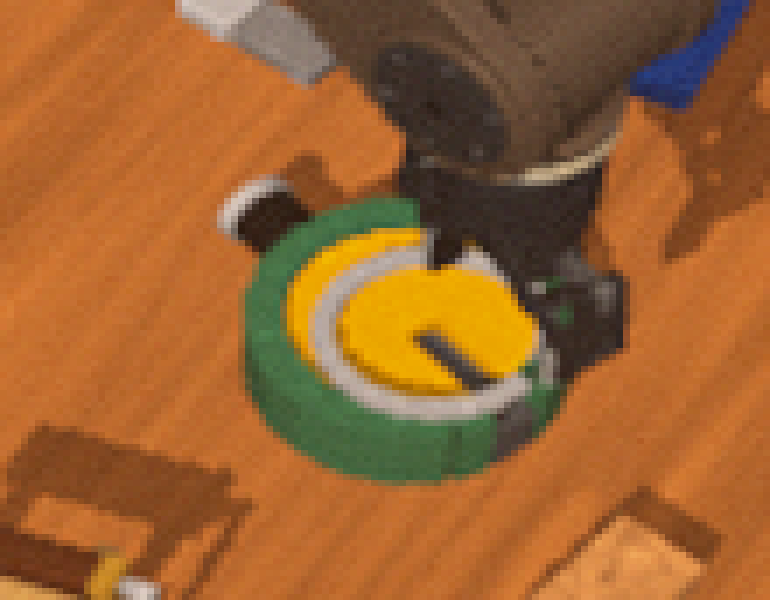

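The ring end is at (520,395), across the slot and on the rim. The fingers are above it and the pick lies in its rest at bottom left. Going down to grip.

```bash
python3 -m inch '11.5 0 30 0 1;0 0 25 0 1;0 0 15 0 1;0 0 5 0 1;0 0 0 0 1' >/dev/null; python3 g.py 664.2 -52.5 57.5 65
```

```text
t 25.52 tcp [664.4 -52.9  67.9] yaw 65.0 | shift [ 0.3 -0.7 10.4] turn -0.000 | w 1.003 gf 0.0 F [0.1 0.2 0.2]
```

```bash
python3 -m inch '0 0 6 0 1;0 0 4 0 1;0 0 0 0 0.6;0 0 0 0 0.4' 80|grep -E 'pos|force'; python3 -m inch '0 0 0 0 0;0 0 0 0 0;0 0 0 0 0;0 0 0 0 0'|grep -E 'pos|force|width'
```

```text
tcp_pos: [664.4, -52.6, 57.2]
force: [0.2, 0.0, 0.6]
gripper_force: 0.0
tcp_pos: [664.4, -52.7, 57.2]
force: [-0.8, -0.1, 0.4]
gripper_width: 0.111
gripper_force: 77.4
```

```bash
python3 -m inch '0 0 -5 0 0;0 0 -15 0 0;0 0 -30 0 0;0 0 -40 0 0;0 0 0 0 0' 100|grep -E 'pos|force|width'
python3 - <<'E'
from h import *
im,d=grab('scene'); W=cloud('scene',d); hsv=cv2.cvtColor(im,cv2.COLOR_RGB2HSV); x,y,z=W[...,0],W[...,1],W[...,2]
m=(np.hypot(x-612,y+29)<85)&(hsv[...,1]<70)&(hsv[...,2]>90)&(z>100)&(z<175); p=W[m]
from m import fit
for i in range(3): f=fit(p,59); rr=np.hypot(*(p[:,:2]-f).T); p=p[abs(rr-59)<9]
print(len(p),f,np.linalg.lstsq(np.c_[p[:,:2]-f,np.ones(len(p))],p[:,2],rcond=None)[0])
E
python3 g.py 0 0 0 65
```

```text
tcp_pos: [663.5, -51.4, 151.4]
force: [-0.6, -0.3, -1.8]
gripper_width: 0.098
gripper_force: 98.1
165 [614.91235183 -28.32848795] [ 9.87608172e-02 -3.73975381e-02  1.55182630e+02]
t 27.20 tcp [662.7 -51.2 149.2] yaw 65.0 | shift [-233.  -626.8  130.1] turn 0.000 | w 0.103 gf 98.1 F [-0.8 -0.2 -2.9]
```

The ring is held. Carrying it to the tray.

```bash
python3 -m inch '20 -16 0 0 0;35 -29 0 0 0;35 -29 0 0 0;35 -29 0 0 0;35 -29 0 0 0' >/dev/null; python3 -m inch '35 -29 0 0 0;35 -29 0 0 0;35 -29 0 0 0;20 -13 0 0 0;0 0 0 0 0'  >/dev/null;python3 -m inch '0 0 0 0 0;0 0 0 0 0'|grep -E 'pos|force|width'; python3 g.py 572.6 305 30 65
python3 - <<'E'
from m import *
for n in ('scene','top'):
    im,d=grab(n); W=cloud(n,d); hsv=cv2.cvtColor(im,cv2.COLOR_RGB2HSV); x,y,z=W[...,0],W[...,1],W[...,2]
    m=(np.hypot(x-523,y-330)<110)&(hsv[...,1]<70)&(hsv[...,2]>90)&(z>110)&(z<175); p=W[m]
    if len(p)<20: print(n,len(p)); continue
    for i in range(3): f=fit(p,59); rr=np.hypot(*(p[:,:2]-f).T); p=p[abs(rr-59)<9]
    print(n,len(p),f,np.linalg.lstsq(np.c_[p[:,:2]-f,np.ones(len(p))],p[:,2],rcond=None)[0])
E
```

```text
tcp_pos: [572.7, 304.0, 139.1]
force: [0.9, 0.0, -1.0]
gripper_width: 0.096
gripper_force: 98.1
t 28.70 tcp [572.7 304.  139.1] yaw 64.9 | shift [  1.4  -3.6 109. ] turn -0.001 | w 0.096 gf 98.1 F [ 0.9  0.  -1. ]
scene 144 [525.07158927 327.24949204] [ 1.24651976e-01 -1.80755547e-02  1.43871307e+02]
top 203 [521.32436545 330.15241565] [ 1.07395702e-01 -2.83427239e-04  1.43910985e+02]
```

```bash
python3 -m inch '0 0 40 0 0;0 0 40 0 0;0 0 20 0 0;0 0 10 0 0;0 0 6 0 0' >/dev/null; python3 -m inch '0 0 3 0 0;0 0 3 0 0;0 0 2 0 0;0 0 0 0 0' |grep -E 'pos|force|width'
```

```text
tcp_pos: [575.4, 303.1, 15.3]
force: [0.0, -0.2, -2.1]
gripper_width: 0.1
gripper_force: 98.1
```

```bash
python3 -m inch '0 0 2 0 0;0 0 2 0 0;0 0 0 0 0' |grep -E 'pos|force|width';python3 -m inch '0 0 2 0 0;0 0 1 0 0;0 0 0 0 0' |grep -E 'pos|force|width'
```

```text
tcp_pos: [575.5, 303.0, 11.2]
force: [0.0, -0.3, -0.5]
gripper_width: 0.101
gripper_force: 98.2
tcp_pos: [575.7, 302.9, 8.3]
force: [0.9, -0.3, 0.6]
gripper_width: 0.1
gripper_force: 98.2
```

```bash
python3 -m inch '0 0 1.5 0 0;0 0 0 0 0' 20|grep -E 'pos|force|width';python3 -m inch '0 0 0 0 0.2;0 0 0 0 0.3;0 0 0 0 0.4;0 0 0 0 0.5;0 0 0 0 0.5' |grep -E 'pos|force|width'; python3 -m inch '0 0 -10 0 0.5;0 0 -30 0 0.5;0 0 -60 0 0.5;0 0 -60 0 0.5;0 0 0 0 0.5' |grep -E 'pos|force|width'
```

```text
tcp_pos: [575.7, 302.9, 6.7]
force: [1.0, -0.7, 0.8]
gripper_width: 0.096
gripper_force: 98.2
tcp_pos: [575.6, 302.9, 6.7]
force: [1.0, -0.3, 0.8]
gripper_width: 0.501
gripper_force: 0.0
tcp_pos: [573.3, 306.3, 172.5]
force: [-0.5, 0.1, -0.7]
gripper_width: 0.502
gripper_force: 0.0
```

```bash
python3 -m inch '0 0 -40 0 0.5;-40 40 0 0 0.5;-40 40 0 0 0.5;-40 40 0 0 0.5;0 0 0 0 0.5' |grep -E 'pos'
python3 - <<'E'
from m import *
for n in('scene','top'):
    im,d=grab(n); W=cloud(n,d); hsv=cv2.cvtColor(im,cv2.COLOR_RGB2HSV); S=hsv[...,1].astype(int);x,y,z=W[...,0],W[...,1],W[...,2]
    m=(np.hypot(x-523,y-330)<92)&(S<70)&(hsv[...,2]>90)&(z<40); p=W[m]
    for i in range(3): f=fit(p,59); rr=np.hypot(*(p[:,:2]-f).T); p=p[abs(rr-59)<9]
    print(n,len(p),f,np.linalg.lstsq(np.c_[p[:,:2]-f,np.ones(len(p))],p[:,2],rcond=None)[0])
    near=(abs(x-527)<110)&(abs(y+272)<70); br=near&(z>80)&(z<94)&(S>90); p=W[br]
    print(' handle',len(p),rect(p),pca(p),p.mean(0),np.percentile(p[:,2],[5,50,95]),np.linalg.lstsq(np.c_[p[:,:2]-p[:,:2].mean(0),np.ones(len(p))],p[:,2],rcond=None)[0])
    if n=='top': cv2.imwrite('pics/f1.png',cv2.resize(im[...,::-1],(800,600)))
E
```

```text
tcp_pos: [629.6, 143.2, 210.2]
scene 158 [526.68220221 325.98159805] [-3.60139393e-03 -4.09344389e-03  9.64440154e+00]
 handle 222 ((520.2080688476562, -272.4393005371094), (117.35395812988281, 28.48756217956543), 8.751607894897461) 11.118966459693723 [ 518.75946362 -274.54217087   86.597833  ] [82.0479792  86.81987868 91.00037884] [-1.53256744e-03  5.33520909e-02  8.65978330e+01]m.py:4: RuntimeWarning: Mean of empty slice.
  return least_squares(lambda c:np.hypot(p[:,0]-c[0],p[:,1]-c[1])-r,p[:,:2].mean(0),loss='soft_l1',f_scale=3).x
  ret = um.true_divide(
Traceback (most recent call last):
  File "m.py", line 4, in fit
    return least_squares(lambda c:np.hypot(p[:,0]-c[0],p[:,1]-c[1])-r,p[:,:2].mean(0),loss='soft_l1',f_scale=3).x
           ~~~~~~~~~~~~~^^^^^^^^^^^^^^^^^^^^^^^^^^^^^^^^^^^^^^^^^^^^^^^^^^^^^^^^^^^^^^^^^^^^^^^^^^^^^^^^^^^^^^^
ValueError: Initial guess is outside of provided bounds
```

In the scene camera the ring lies flat near the tray centre and the pick lies level where it lay. The arm is clear, so I'm handing in.

```bash
python3 -m inch '0 0 0 0 0.5;0 0 0 0 0.5'|head -1; python3 -c "
from station import env
print(env.hand_in())"
```

```text
t: 33.15
the job is handed in; nothing more can be done
None
```

The job is handed in at 33 s, verdict not shown: I prised the ring's end onto the rim with the pick, put the pick back level within about 2 mm of where it lay, and set the ring flat within about 5 mm of the tray's centre (final check by the scene camera only, bystanders not re-measured).

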